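# Wedge the bench screen's wing open

## Robot

A 6-joint arm with a two-finger parallel gripper is mounted at the origin on the work surface. World frame = base frame: x ahead of the robot, y to its left, z up, the work surface at z = 0. Lengths are in mm, angles in degrees, forces in N, time in s.
With the tool pointing down it reaches from about 300 to 850 mm from the base axis. Payload 4.2 kg.
Tool frame: the origin (TCP) lies on the centre line of the jaws, within the pads' length; the fingertips stand 11 mm ahead of it and the grasp point (between the pads) lies 8 mm behind it; z points along the fingers, y is the line along which they close (so a half turn about z gives the same grasp; the last joint's range is limited). The gripper opens to 91 mm and grips with 3 to 60 N. Pads are 32 mm wide; open, the fingers measure 118 mm over their backs; the gripper's body (76 mm by 178 mm) begins 60 mm behind the grasp point.
Start: joints at [-67.781, 18.312, 89.639, -0, 72.044, -1.146], TCP at [228.044, -527.862, 224.976] pointing down, gripper open.
Joint ranges: [-177.97, 177.97], [-48.28, 115.42], [12.27, 149.76], [-77.06, 257.06], [2.81, 150.46], [-146.56, 146.56]. Speed limits (degrees/s): [147.25, 147.25, 180, 180, 180, 180].

## Interface

Orientations are given as [roll, pitch, yaw] about the fixed x, y, z axes, in that order (R = Rz(yaw) Ry(pitch) Rx(roll)).
In Python, from workcell import env, grab_frame, camera_model, models gives the robot as it stands.
- The arm moves only by the shell command python3 -m crank 'ROWS' [FORCE]. ROWS is text: rows parted by semicolons, each of 7 numbers parted by spaces: the closure, from -1 (fully open) to 1 (shut), so that 0 is half open, then the shift along the tool's x, y, z in mm, then the turn, a rotation vector about the tool's x, y, z in degrees. A call has 1 to 10 rows; each row shifts and turns the commanded pose from where the row before left it, along the tool's axes as they then stand; what a row does not reach is not made up. A row lasts 1/8 s, in which the tool goes at most 62.5 mm and 10.7 degrees, less where a joint would pass 70% of its speed; a pose out of reach is approached as far as the arm can. A call is refused whole if a number of a shift passes 62.5 or a number of a turn 10.7, either way. A call with a gripper value outside its range is refused whole. The fingers move at their own pace and stop on an object; FORCE is the grip in N (left out, the last holds). Time passes only in rows, so rows that do not move let the fingers close. It gives the time, the measured TCP pose, the force, the opening and the grip force at its end, in the units of the state.
- env.state(): the state, without advancing time (a new reading comes with each control period).
- grab_frame(name): name is "scene" or "top" or "wrist"; returns the picture (400x640x3 uint8, blue, green, red); there is no depth.
- camera_model(name): a dict with "K" (3x3 intrinsics, pixels), "R" (3x3) and "t" (3): a world point X has camera coordinates R X + t; the wrist camera has in their place "mount" (4x4, takes a point from camera to tool coordinates, whose origin is the TCP and whose axes are the flange's). Camera axes: x right, y down, z forward; pixel columns grow to the right and rows downward; lengths in mm; the calibration is good to about 2 mm. A picture is of the moment at which its call begins: read the wrist's pose just before it. camera_model takes no time and is no camera call.
- env.job_done(): hands the job in; it is judged then, once.
Trained networks look in the newest picture that a camera, given by its name, has taken for a name from the list of things; names that differ only in an ending like _2 or _b are one class to them, and where a whole thing is asked for, a point or a joint stands for the part that bears it (a point fixed in the world has none). Each returns a list of dicts, best first, with "p" (0 to 1); they miss things now and then, are a little off and sometimes report something else, mostly with a low value. They report only what shows in the picture. A call takes as long as a camera call.
- models.search_frame(name, camera): "point" ([x, y, z] in mm, in world coordinates, good to about 4 mm: the middle of the surface that is visible of it).
The state is a dict: "time_s": time; "qpos": joint angles; "qvel": joint speeds; "effort": joint torques, N m; "ee_pos": TCP position; "ee_rot": TCP orientation; "force": force on the tool from outside, world axes, zero at the start; "torque": the same for the moment, N m; "gripper_width": finger opening in mm; "gripper_force": force on a finger pad.
Only numpy, scipy, OpenCV 4.12 (cv2) and the standard library are available. Lean on these libraries where they do the work, as an engineer would, in place of code of your own. Each camera call takes 0.05 s, during which the arm holds its last target. There are 200 camera calls.

## Task

Swing the hinged wing of the low bench screen fully open against its stop, then pick up the wooden wedge and tap it, thin end first, under the outer half of the wing from the robot's side until it jams the wing there. Make it snug but do not force it: about 10 N of pinch between wedge and wing is right, and the hinges are strained above 25 N. Let go with the wedge lying flat on the bench and holding by itself, and do not disturb the other things on the bench.

Things in the scene. Friction and masses are not known exactly. Their poses are not given: they have to be found in the camera images.
- hinge_foot (a point): Point on the bench top (height 0) on the wing's vertical hinge axis, an 18 mm round steel post 175 mm tall. z up; +x is the way the wing swings open at its stop and the way to drive the wedge, away from the robot; -y runs from the hinge along the fully open wing. The fixed wooden part of the screen stands on the +y side, to 300 mm from the axis, 155 mm tall.
- wing (a joint): Hinge angle of the wing, rad, about +z. 0 = fully open against its stop (wing along -y of hinge_foot); negative = swung back towards the robot, to -1.3. It stays where it is left (hinge friction 0.15 N m). Never press the fingers on it with over 25 N.
- post_top (a point): Point on the hinge axis 155 mm above the bench, at the top of the wing. The wing is an upright plain wood panel 18 mm thick, 16 to 300 mm from the hinge axis, top 155 to 163 mm above the bench. The level gap under it differs each time, 10 to 18 mm, to be found by feel. It gives upward on its hinges by 1 mm per 30 N, so its pinch on the wedge grows by 1 to 5 N per mm driven.
- wedge: Loose wood wedge lying flat, 170 x 30 mm, 65 to 110 g. Origin: centre of its underside, +x to the thin end (x = 85 mm, 5 mm high; it starts away from the robot). The top rises evenly to 27 mm at x = -35, then is level to the butt at x = -85 mm. Friction over and under it about 0.5 to 0.7: sliding it takes that share of the force on each face (any press from above counts too), plus 0.18 of the pinch; it stays in when let go.
- wedge_tip (a point): Middle of the lower edge of the wedge's thin end.
- wedge_butt (a point): Middle of the wedge's level 50 x 30 x 27 mm butt block: the place to grip it, across its 30 mm width, from above (13.5 mm above its underside).
- block: Loose plain wooden block without taper, 130 x 30 x 27 mm, 80 g, lying on the bench beside the wedge; origin at the centre of its underside. Leave it alone.
- cup: Loose clear plastic trial cup, 76 mm across the rim, 100 mm high; origin at the centre of its underside. Leave it alone.
- driver: Loose screwdriver with a black handle, lying on the bench beyond the screen. Leave it alone.

How it is judged (in metres and radians):
On the way, in this order (a step that is already met when the one before it is completed fails the run):
1. the wing is swung fully open (within 0.05 rad of its stop) while the wedge is not yet under it (value of joint wing above -0.05 rad and contact force between wedge and wing below 0.5 N), for 0.2 s.
2. the wedge is driven under the wing and pinched with at least 5 N (contact force between wedge and wing above 5 N and x of wedge_tip in the frame of wing above 0.012 m), for 0.2 s.
At the end, for the whole second after the job is handed in: Wing within 0.05 rad of its stop; wedge let go, at rest, flat on the bench (tilt < 0.05 rad, within 4 mm), thin end over 12 mm past the wing's mid-plane and over 150 mm from the hinge axis, its middle on the robot's side; wedge and wing pinched with 5 to 20 N (all of step 2 and value of joint wing above -0.05 rad and contact force between wedge and wing below 20 N and x of wedge in the frame of wing below 0 m and horizontal distance between wedge_tip and hinge_foot above 0.15 m and angle between wedge's own z axis and vertical below 0.05 rad and height (world z) of wedge below 0.004 m and linear speed of wedge below 0.01 m/s and contact force between wedge and the fingers below 0.1 N); the robot touches nothing.
It fails at once if the wing's hinges are strained: wedge and wing press on each other with more than 25 N (contact force between wedge and wing above 25 N).
It fails at once if the fingers press on the wing with more than 25 N (contact force between the fingers and wing above 25 N).
It fails at once if the block, the cup or the screwdriver is moved by more than 25 mm (distance of any of block, cup, driver from where it was at the start of the episode above 0.025 m).
It also fails if it takes over 72 s, if anything falls off the work surface, if the arm or the gripper's body presses on something with over 40 N, if the wrist force passes 120 N, or if a joint passes its speed limit or range.

## Working session

There is one attempt and no reset: what is moved stays moved. The work goes in short steps, Python scripts to look and compute and a shell command to move; the robot and the scene stay as the last step left them, time stands still between calls to the robot, and variables do not carry over. Pictures are saved under pics/ and viewed, at most 10 in all, crops included, and the job is handed in when it is done.

```bash
ls; mkdir -p pics
cat > h.py <<'E'
import numpy as np,cv2
from workcell import env,grab_frame,camera_model,models
def px(cam,P):
    m=camera_model(cam);c=m['R']@np.array(P,float)+m['t'];u=m['K']@c;return u[:2]/u[2]
def ray(cam,u,v,z):
    m=camera_model(cam);R=np.array(m['R']);t=np.array(m['t']).ravel()
    d=R.T@np.linalg.inv(m['K'])@[u,v,1];c=-R.T@t;return c+d*(z-c[2])/d[2]
E
python3 - <<'E'
from h import *
s=env.state();print(s['time_s'],s['ee_pos'],s['ee_rot'],s['force'])
a=grab_frame('scene');b=grab_frame('top')
cv2.imwrite('pics/s.png',a);cv2.imwrite('pics/t.png',b)
for n in ['hinge_foot','post_top','wing','wedge','wedge_tip','wedge_butt','block','cup','driver']:
  for c in ['top','scene']:
    try:print(n,c,[(np.round(r['point']).tolist(),round(r['p'],2)) for r in models.search_frame(n,c)[:2]])
    except Exception as e:print(n,c,e)
E
```

```text
pics
0.0 [ 227.85030176 -527.42033498  224.12962379] [-1.79900526e+02 -2.44797577e-03  2.33605424e+01] [-0.9119567   0.18844995  0.28462979]
hinge_foot top [([627.0, 313.0, 114.0], 0.61)]
hinge_foot scene [([647.0, 298.0, 91.0], 0.64)]
post_top top [([622.0, 310.0, 113.0], 0.96)]
post_top scene [([644.0, 296.0, 89.0], 0.95)]
wing top [([552.0, 56.0, 159.0], 0.9)]
wing scene [([555.0, 46.0, 100.0], 0.67)]
wedge top [([536.0, -328.0, 18.0], 0.76)]
wedge scene [([536.0, -328.0, 16.0], 0.96), ([559.0, 46.0, 97.0], 0.19)]
wedge_tip top [([536.0, -324.0, 22.0], 0.98)]
wedge_tip scene [([537.0, -326.0, 16.0], 0.78)]
wedge_butt top [([533.0, -326.0, 19.0], 0.6)]
wedge_butt scene [([543.0, -326.0, 14.0], 0.64)]
block top [([549.0, -197.0, 28.0], 0.89), ([536.0, -324.0, 25.0], 0.24)]
block scene [([567.0, -197.0, 26.0], 0.71)]
cup top [([498.0, 414.0, 48.0], 0.78)]
cup scene [([504.0, 389.0, 74.0], 0.94)]
driver top [([791.0, -271.0, 23.0], 0.88)]
driver scene [([799.0, -270.0, 18.0], 0.77), ([541.0, -329.0, 19.0], 0.61)]
```

View pics/t.png

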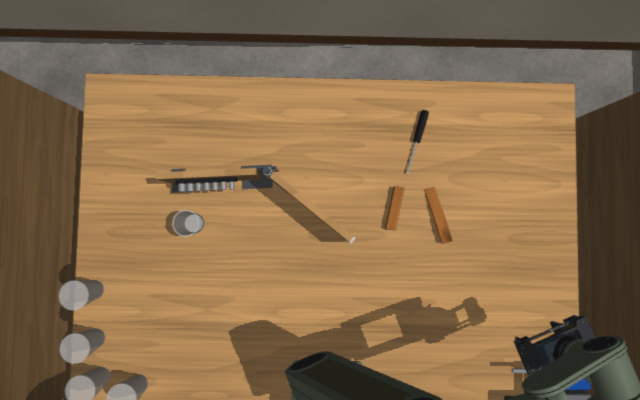

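View pics/s.png

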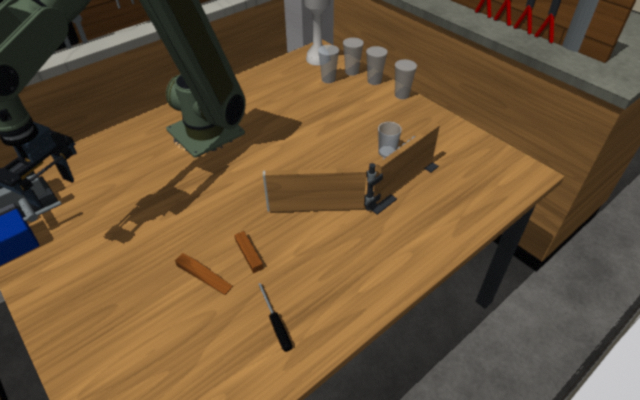

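The top view shows the post near (267,170), the fixed part running left to (150,180), and the wing swung back to its white end at (351,240). The block is at about (394,208) and the wedge at about (438,215). I'll enlarge this region.

Run:
```python
from h import *
b=cv2.imread('pics/t.png')[140:260,140:460]
b=cv2.resize(b,(800,300),interpolation=cv2.INTER_CUBIC)
s=cv2.imread('pics/s.png')[120:320,160:460]
s=cv2.resize(s,(450,300),interpolation=cv2.INTER_CUBIC)
o=np.zeros((600,800,3),np.uint8);o[:300]=b;o[300:,:450]=s
cv2.imwrite('pics/c.png',o)
print(ray('top',267,170,175),ray('top',351,240,159),ray('top',150,180,155))
for u,v in[(427,188),(434,188),(443,243),(451,241)]:print(ray('top',u,v,15))
```

```text
[643.47820665 173.09431664 175.        ] [460.88012441 -55.13810989 159.        ] [612.37009721 489.25580421 155.        ]
[ 616.1105387  -290.14009348   15.        ]
[ 616.51144275 -311.15841928   15.        ]
[ 453.11573733 -338.46402513   15.        ]
[ 459.44854503 -362.32543328   15.        ]
```

View pics/c.png

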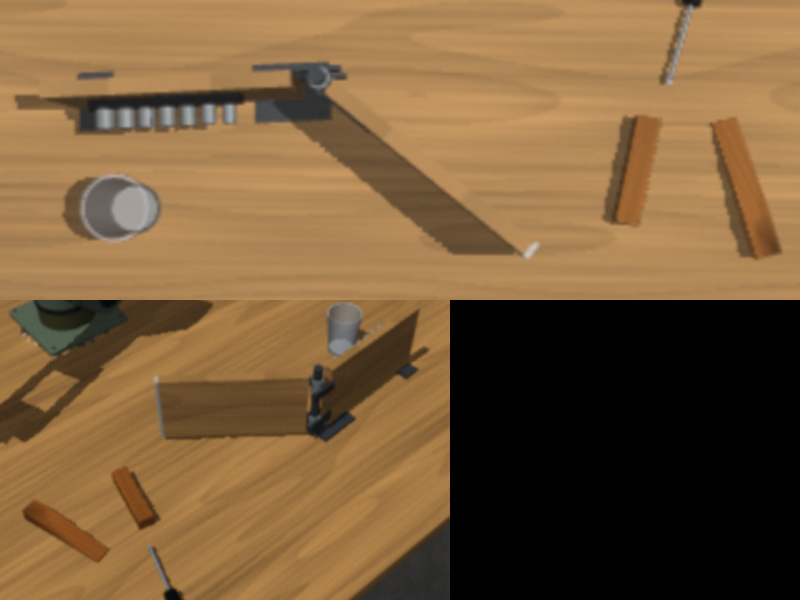

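Run:
```python
from h import *
T=lambda x,y,z:ray('top',140+x/2.5,140+y/2.5,z).round(1)
S=lambda x,y,z:ray('scene',160+x/1.5,120+(y-300)/1.5,z).round(1)
print('post',T(318,76,175),S(319,366,175),S(316,432,0))
print('far foot',T(95,75,2),S(408,370,2),'near foot',T(300,68,2),S(338,425,2))
print('panel far top',T(15,102,155),S(419,312,155))
print('wing end top',T(538,243,159),S(156,378,159),'bot',S(164,437,14),T(523,255,14))
print('wedge scene: tip',S(103,556,5),'butt top corners',S(30,500,27),S(24,515,27))
print('wedge top',T(713,120,5),T(735,118,5),T(758,258,27),T(780,252,27))
print('block top',[T(*p,27) for p in[(637,116),(661,117),(615,222),(637,224)]])
```

```text
post [642.4 172.5 175. ] [643.6 180.6 175. ] [648.5 184.2   0. ]
far foot [657.  457.1   2. ] [648.3 462.8   2. ] near foot [670.3 211.7   2. ] [664.8 229.8   2. ]
panel far top [610.  499.9 155. ] [643.9 465.4 155. ]
wing end top [468.6 -66.3 159. ] [459.9 -54.8 159. ] bot [472.3 -60.8  14. ] [451.2 -59.6  14. ]
wedge scene: tip [ 621.5 -299.3    5. ] butt top corners [ 450.2 -339.9   27. ] [ 473.  -364.3   27. ]
wedge top [ 616.8 -286.9    5. ] [ 619.7 -313.4    5. ] [ 452.9 -336.1   27. ] [ 460.4 -362.1   27. ]
block top [array([ 618.1, -191.7,   27. ]), array([ 617.4, -220.3,   27. ]), array([ 492.2, -166.8,   27. ]), array([ 490.3, -192.8,   27. ])]
```

The network's hinge points look wrong, because they sit on the fixed part. From the pixels:
- Hinge at about (644,177), with the frame yawed about 3.5°.
- Wing at about -40°.
- Wedge butt at about (480,-342), yaw 17°.

I'll align the tool to the hinge frame and move in front of the wing.

```bash
python3 -m crank '1 0 0 0 0 0 10; 1 0 0 0 0 0 10; 1 30 -60 0 0 0 0; 1 30 -60 0 0 0 0; 1 30 -60 0 0 0 0; 1 30 -60 0 0 0 0; 1 30 -60 0 0 0 0; 1 30 -60 0 0 0 0; 1 30 -60 0 0 0 0; 1 30 -60 0 0 0 0'
```

```text
time_s: 2.25
ee_pos: [425.7, -66.4, 225.4]
ee_rot: [180.0, -0.1, 3.4]
force: [0.8, -0.0, 0.4]
gripper_width: 0.6
gripper_force: 0.0
```

```bash
python3 -m crank '1 10 -40 0 0 0 0; 1 5 -35 0 0 0 0; 1 0 0 60 0 0 0; 1 0 0 55 0 0 0; 1 0 0 0 0 0 0'
python3 - <<'E'
from h import *
s=env.state();print(s['ee_pos'])
cv2.imwrite('pics/s2.png',cv2.resize(grab_frame('scene')[60:300,160:480],(640,480)))
E
```

```text
time_s: 2.88
ee_pos: [432.5, 7.6, 107.3]
ee_rot: [-180.0, 0.5, 3.4]
force: [-0.2, -0.1, 1.1]
gripper_width: 0.9
gripper_force: 0.0
[432.45841272   7.61266052 107.28582293]
```

View pics/s2.png

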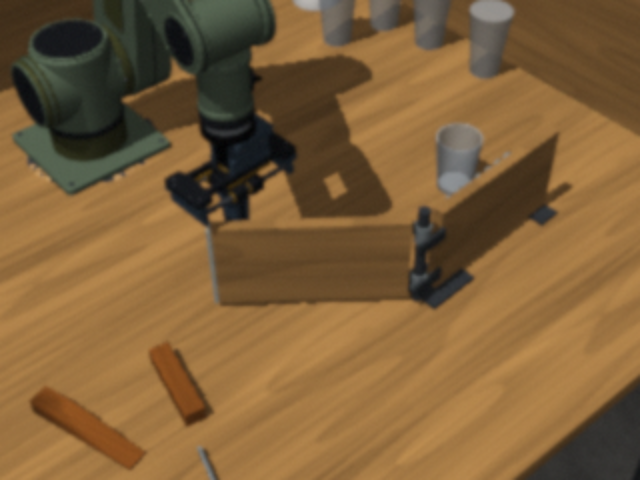

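The picture shows the closed fingers on the robot's side of the wing, near its outer end at about (235,205). Now I'll push gently.

```bash
python3 -m crank '1 20 5 0 0 0 0; 1 12 4 0 0 0 0; 1 10 4 0 0 0 0; 1 12 4 0 0 0 0; 1 14 5 0 0 0 0; 1 14 5 0 0 0 0; 1 14 5 0 0 0 0; 1 14 5 0 0 0 0'
python3 -m crank '1 14 6 0 0 0 0; 1 14 6 0 0 0 0; 1 14 6 0 0 0 0; 1 10 6 0 0 0 0; 1 8 4 0 0 0 0; 1 5 4 0 0 0 0'
```

```text
time_s: 3.92
ee_pos: [548.5, -23.4, 109.8]
ee_rot: [180.0, 0.0, 3.4]
force: [-1.5, 0.1, -0.1]
gripper_width: 0.3
gripper_force: 0.6
time_s: 4.68
ee_pos: [614.8, -51.4, 109.9]
ee_rot: [180.0, 0.0, 3.4]
force: [-0.5, 0.6, -0.2]
gripper_width: 0.5
gripper_force: 0.4
```

```bash
python3 -m crank '1 4 0 0 0 0 0; 1 4 0 0 0 0 0; 1 4 0 0 0 0 0'
python3 -m crank '1 3 0 0 0 0 0; 1 3 0 0 0 0 0';python3 -m crank '1 2 0 0 0 0 0; 1 2 0 0 0 0 0'
```

```text
time_s: 5.05
ee_pos: [626.4, -50.4, 110.0]
ee_rot: [180.0, 0.0, 3.4]
force: [-1.4, 0.1, 0.6]
gripper_width: 0.7
gripper_force: 0.4
time_s: 5.3
ee_pos: [632.5, -50.1, 110.0]
ee_rot: [180.0, -0.0, 3.4]
force: [-1.6, -0.7, 0.0]
gripper_width: 0.3
gripper_force: 0.4
time_s: 5.55
ee_pos: [633.0, -50.1, 109.7]
ee_rot: [-180.0, 0.5, 3.4]
force: [-11.4, -1.3, 6.0]
gripper_width: 0.5
gripper_force: 6.2
```

The stop is at TCP x≈632, which matches the hinge estimate. Backing off and going over the wedge butt.

```bash
python3 -m crank '1 -30 0 0 0 0 0; 1 -30 0 0 0 0 0; -0.2 0 0 -60 0 0 0; -0.2 0 0 -60 0 0 0; -0.2 -22 56 0 0 0 0; -0.2 -22 56 0 0 0 0; -0.2 -22 56 0 0 0 0; -0.2 -22 56 0 0 0 0; -0.2 -20 57 0 0 0 -7; -0.2 0 0 0 0 0 -6.5'; python3 -m crank '-0.2 0 0 0 0 0 0'
python3 - <<'E'
from h import *
s=env.state();print(s['ee_pos'],s['ee_rot'])
from scipy.spatial.transform import Rotation as Ro
w=grab_frame('wrist');m=camera_model('wrist');M=np.array(m['mount']);R=Ro.from_euler('xyz',s['ee_rot'],degrees=True).as_matrix()
def wp(P):
    q=R.T@(np.array(P)-s['ee_pos']);c=np.linalg.inv(M)@[*q,1];u=m['K']@c[:3];return u[:2]/u[2]
c,sn=np.cos(np.radians(16.8)),np.sin(np.radians(16.8))
for x,y,z in[(85,15,5),(85,-15,5),(-35,15,27),(-35,-15,27),(-85,15,27),(-85,-15,27)]:
    u=wp([537.5+c*x-sn*y,-324.5+sn*x+c*y,z]);print(u);cv2.circle(w,tuple(int(k) for k in u),2,(0,255,0),-1)
cv2.imwrite('pics/w1.png',w)
for n in['wedge','wedge_tip','wedge_butt']:print(n,[(np.round(r['point'],1).tolist(),round(r['p'],2)) for r in models.search_frame(n,'wrist')[:2]])
E
```

```text
time_s: 6.8
ee_pos: [484.1, -344.3, 229.9]
ee_rot: [179.9, -0.0, 16.8]
force: [-0.5, 1.5, 0.2]
gripper_width: 54.8
gripper_force: 0.0
time_s: 6.92
ee_pos: [485.1, -340.9, 230.0]
ee_rot: [180.0, -0.0, 16.7]
force: [-0.4, 0.4, 1.2]
gripper_width: 54.6
gripper_force: 0.0
[ 485.11859876 -340.89068205  229.97524914] [ 1.79981291e+02 -4.84393287e-02  1.67122417e+01]
[306.10236752  51.74395827]
[333.29337157  51.73055372]
[306.6410435  163.08122182]
[332.91561978 163.06673136]
[307.16554815 204.98749034]
[332.47449416 204.97297492]
wedge [([539.4, -323.8, 14.8], 0.88)]
wedge_tip [([539.1, -325.9, 19.5], 0.8)]
wedge_butt []
```

View pics/w1.png

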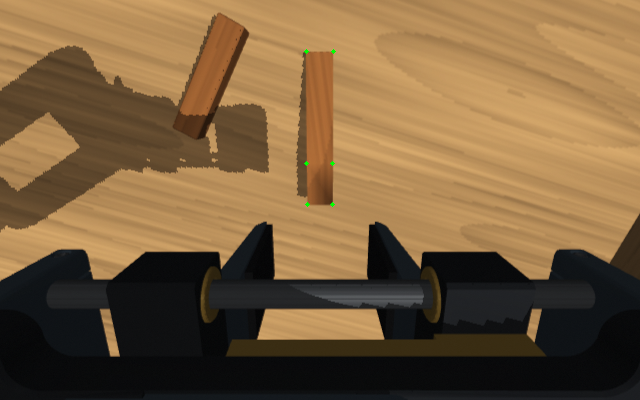

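The model corners (green) fit the wedge in the wrist view, with the tip at (320,52) and the butt at (320,205). Descending to grip.

```bash
python3 -m crank '-0.2 -5 -1 55 0 0 0; -0.2 0 0 60 0 0 0; -0.2 0 0 55 0 0 0; -0.2 0 0 30 0 0 0; -0.2 0 0 14 0 0 0; -0.2 0 0 0 0 0 0' 25; python3 -m crank '1 0 0 0 0 0 0; 1 0 0 0 0 0 0; 1 0 0 0 0 0 0; 1 0 0 0 0 0 0'
```

```text
time_s: 7.88
ee_pos: [480.3, -340.3, 15.8]
ee_rot: [-180.0, 0.0, 16.9]
force: [0.4, -0.9, -0.0]
gripper_width: 54.5
gripper_force: 0.0
time_s: 8.38
ee_pos: [480.5, -341.2, 17.0]
ee_rot: [179.9, -0.1, 16.9]
force: [-0.4, 0.2, 6.1]
gripper_width: 29.8
gripper_force: 25.0
```

```bash
python3 -m crank '1 0 0 -40 0 0 0; 1 0 0 -40 0 0 0; 1 0 0 0 0 0 7; 1 0 0 0 0 0 6.5; 1 2 -55 0 0 0 0; 1 2 -55 0 0 0 0; 1 2 -55 0 0 0 0; 1 2 -55 0 0 0 0; 1 2 -56 0 0 0 0; 1 0 0 0 0 0 0'; python3 -m crank '1 0 0 0 0 0 0'
python3 - <<'E'
from h import *
cv2.imwrite('pics/s3.png',cv2.resize(grab_frame('scene')[60:300,160:480],(640,480)))
E
```

```text
time_s: 9.62
ee_pos: [472.8, -61.6, 95.8]
ee_rot: [-180.0, 0.1, 3.7]
force: [1.2, -0.8, -0.7]
gripper_width: 30.2
gripper_force: 25.0
time_s: 9.75
ee_pos: [473.8, -64.8, 95.9]
ee_rot: [180.0, -0.0, 3.4]
force: [0.3, 0.3, -1.0]
gripper_width: 29.8
gripper_force: 25.0
```

View pics/s3.png

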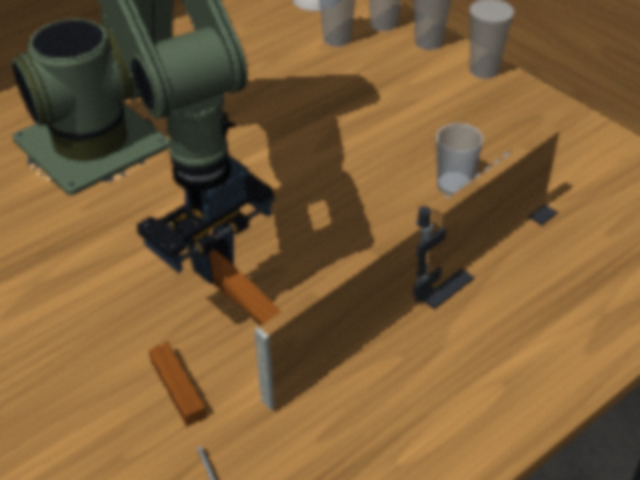

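The wing stands open in line with the fixed part, and the wedge is held level with its tip at (275,318) on the robot's side. Lowering.

```bash
python3 -m crank '1 0 0 40 0 0 0; 1 0 0 25 0 0 0; 1 0 0 10 0 0 0; 1 0 0 2 0 0 0; 1 0 0 0 0 0 0';python3 -m crank '1 0 0 1 0 0 0; 1 0 0 0 0 0 0';python3 -m crank '1 0 0 1 0 0 0; 1 0 0 0 0 0 0'
```

```text
time_s: 10.42
ee_pos: [474.5, -65.1, 19.6]
ee_rot: [180.0, -0.1, 3.3]
force: [0.1, -0.7, -0.7]
gripper_width: 30.0
gripper_force: 25.0
time_s: 10.68
ee_pos: [474.1, -64.7, 18.4]
ee_rot: [180.0, -0.1, 3.4]
force: [0.1, 0.1, -1.0]
gripper_width: 29.6
gripper_force: 25.0
time_s: 10.92
ee_pos: [473.9, -64.6, 17.1]
ee_rot: [180.0, -0.0, 3.4]
force: [-0.3, 0.8, 0.3]
gripper_width: 30.0
gripper_force: 25.0
```

```bash
python3 -m crank '1 12 0 0 0 0 0; 1 12 0 0 0 0 0; 1 12 0 0 0 0 0; 1 8 0 0 0 0 0; 1 0 0 0 0 0 0';python3 -m crank '1 3 0 0 0 0 0; 1 3 0 0 0 0 0; 1 3 0 0 0 0 0; 1 0 0 0 0 0 0'; python3 -m crank '1 2 0 0 0 0 0; 1 2 0 0 0 0 0; 1 0 0 0 0 0 0'
```

```text
time_s: 11.55
ee_pos: [519.4, -62.0, 17.1]
ee_rot: [180.0, -0.1, 3.4]
force: [1.6, 0.0, 1.2]
gripper_width: 29.6
gripper_force: 25.0
time_s: 12.05
ee_pos: [526.9, -61.5, 17.0]
ee_rot: [180.0, -0.0, 3.4]
force: [-2.3, -0.3, 3.8]
gripper_width: 30.0
gripper_force: 25.0
time_s: 12.42
ee_pos: [530.6, -61.2, 17.0]
ee_rot: [180.0, 0.0, 3.4]
force: [-2.6, -0.9, 4.2]
gripper_width: 30.0
gripper_force: 25.0
```

```bash
python3 -m crank '1 0 0 -0.6 0 0 0; 1 0 0 0 0 0 0'; python3 -m crank '1 2 0 0 0 0 0; 1 2 0 0 0 0 0; 1 0 0 0 0 0 0'; python3 -m crank '1 2 0 0 0 0 0; 1 2 0 0 0 0 0; 1 0 0 0 0 0 0'
```

```text
time_s: 12.68
ee_pos: [531.2, -61.3, 17.3]
ee_rot: [180.0, -0.1, 3.4]
force: [1.1, 0.0, -1.0]
gripper_width: 30.4
gripper_force: 25.0
time_s: 13.05
ee_pos: [535.0, -61.1, 17.5]
ee_rot: [180.0, -0.0, 3.4]
force: [0.1, -0.1, -0.5]
gripper_width: 30.0
gripper_force: 25.0
time_s: 13.42
ee_pos: [539.0, -60.8, 17.6]
ee_rot: [180.0, -0.0, 3.4]
force: [0.2, 0.1, -0.7]
gripper_width: 30.1
gripper_force: 25.0
```

```bash
python3 -m crank '1 2 0 0 0 0 0; 1 2 0 0 0 0 0; 1 0 0 0 0 0 0'; python3 -m crank '1 2 0 0 0 0 0; 1 2 0 0 0 0 0; 1 0 0 0 0 0 0';  python3 -m crank '1 2 0 0 0 0 0; 1 2 0 0 0 0 0; 1 0 0 0 0 0 0'
```

```text
time_s: 13.8
ee_pos: [542.9, -60.6, 17.6]
ee_rot: [180.0, -0.0, 3.4]
force: [-0.4, -0.3, 0.1]
gripper_width: 30.1
gripper_force: 25.0
time_s: 14.18
ee_pos: [546.9, -60.4, 17.5]
ee_rot: [180.0, -0.0, 3.4]
force: [-0.3, -0.3, -1.6]
gripper_width: 29.9
gripper_force: 25.0
time_s: 14.55
ee_pos: [550.5, -60.1, 17.3]
ee_rot: [-180.0, 0.0, 3.4]
force: [0.3, 0.2, -2.0]
gripper_width: 29.5
gripper_force: 25.0
```

The wedge has just touched the wing. I'll let go, then tap from behind with closed fingers for a clean force reading.

```bash
python3 -m crank '0.1 0 0 0 0 0 0; 0.1 0 0 0 0 0 0; 0.1 0 0 -40 0 0 0; 0.1 0 0 -20 0 0 0; 1 -30 0 0 0 0 0; 1 -30 0 0 0 0 0; 1 0 0 30 0 0 0; 1 0 0 29 0 0 0; 1 0 0 0 0 0 0; 1 0 0 0 0 0 0'; python3 -m crank '1 6 0 0 0 0 0; 1 5 0 0 0 0 0; 1 3 0 0 0 0 0; 1 0 0 0 0 0 0'
```

```text
time_s: 15.8
ee_pos: [491.6, -63.8, 19.4]
ee_rot: [180.0, -0.1, 3.4]
force: [-0.3, 1.1, 0.2]
gripper_width: 0.6
gripper_force: 0.0
time_s: 16.3
ee_pos: [505.1, -62.8, 18.7]
ee_rot: [180.0, -0.0, 3.4]
force: [0.2, -0.3, 0.7]
gripper_width: 0.6
gripper_force: 0.0
```

```bash
for i in 1 ; do python3 -m crank '1 2 0 0 0 0 0; 1 0 0 0 0 0 0'; python3 -m crank '1 2 0 0 0 0 0; 1 0 0 0 0 0 0'; python3 -m crank '1 1 0 0 0 0 0; 1 0 0 0 0 0 0'; done
```

```text
time_s: 16.55
ee_pos: [506.8, -62.7, 18.5]
ee_rot: [180.0, 0.0, 3.4]
force: [0.4, -0.7, 0.6]
gripper_width: 0.4
gripper_force: 0.0
time_s: 16.8
ee_pos: [508.6, -62.5, 18.5]
ee_rot: [-180.0, 0.0, 3.4]
force: [-0.3, 0.2, -0.4]
gripper_width: 0.8
gripper_force: 0.3
time_s: 17.05
ee_pos: [509.2, -62.5, 18.4]
ee_rot: [-180.0, 0.1, 3.4]
force: [-2.3, -1.0, 0.2]
gripper_width: 0.4
gripper_force: 1.0
```

```bash
python3 -m crank '1 1 0 0 0 0 0; 1 0 0 0 0 0 0'; python3 -m crank '1 1 0 0 0 0 0; 1 0 0 0 0 0 0'; python3 -m crank '1 1 0 0 0 0 0; 1 0 0 0 0 0 0'
```

```text
time_s: 17.3
ee_pos: [510.3, -62.4, 18.4]
ee_rot: [-180.0, 0.1, 3.4]
force: [-3.2, -0.6, 1.1]
gripper_width: 0.3
gripper_force: 1.6
time_s: 17.55
ee_pos: [510.7, -62.3, 18.4]
ee_rot: [-180.0, 0.1, 3.4]
force: [-5.1, -0.2, 3.8]
gripper_width: 0.2
gripper_force: 2.6
time_s: 17.8
ee_pos: [510.9, -62.3, 18.4]
ee_rot: [-180.0, 0.2, 3.4]
force: [-5.9, -0.6, 4.0]
gripper_width: 0.3
gripper_force: 3.4
```

```bash
python3 -m crank '1 1 0 -0.2 0 0 0; 1 0 0 0 0 0 0'; python3 -m crank '1 1 0 -0.2 0 0 0; 1 0 0 0 0 0 0'; python3 -m crank '1 1 0 -0.2 0 0 0; 1 0 0 0 0 0 0'
```

```text
time_s: 18.05
ee_pos: [511.3, -62.2, 18.5]
ee_rot: [-180.0, 0.3, 3.4]
force: [-8.3, -0.5, 4.4]
gripper_width: 0.6
gripper_force: 3.8
time_s: 18.3
ee_pos: [511.7, -62.1, 18.5]
ee_rot: [-180.0, 0.4, 3.4]
force: [-8.4, -1.9, 3.9]
gripper_width: 0.7
gripper_force: 4.3
time_s: 18.55
ee_pos: [512.0, -62.0, 18.5]
ee_rot: [-179.9, 0.5, 3.4]
force: [-9.9, -0.4, 5.1]
gripper_width: 0.2
gripper_force: 4.8
```

```bash
python3 -m crank '1 1 0 -0.4 0 0 0; 1 0 0 0 0 0 0'; python3 -m crank '1 1 0 -0.4 0 0 0; 1 0 0 0 0 0 0'; python3 -m crank '1 1 0 -0.4 0 0 0; 1 0 0 0 0 0 0'
```

```text
time_s: 18.8
ee_pos: [512.5, -61.8, 18.6]
ee_rot: [-179.9, 0.5, 3.4]
force: [-9.1, -0.6, 3.1]
gripper_width: 0.2
gripper_force: 4.8
time_s: 19.05
ee_pos: [512.9, -61.7, 18.6]
ee_rot: [-179.9, 0.6, 3.4]
force: [-10.4, -0.6, 1.5]
gripper_width: 0.6
gripper_force: 5.0
time_s: 19.3
ee_pos: [513.3, -61.6, 18.7]
ee_rot: [-179.9, 0.7, 3.4]
force: [-11.0, -1.1, 0.8]
gripper_width: 0.3
gripper_force: 5.2
```

```bash
python3 -m crank '1 1 0 -0.2 0 0 0; 1 0 0 0 0 0 0'; python3 -m crank '1 1 0 -0.2 0 0 0; 1 0 0 0 0 0 0'; python3 -m crank '1 1 0 -0.2 0 0 0; 1 0 0 0 0 0 0; 1 0 0 0 0 0 0'
```

```text
time_s: 19.55
ee_pos: [513.5, -61.5, 18.7]
ee_rot: [-179.9, 0.8, 3.4]
force: [-11.0, -1.7, -0.4]
gripper_width: 0.7
gripper_force: 5.8
time_s: 19.8
ee_pos: [513.8, -61.4, 18.7]
ee_rot: [-179.9, 0.9, 3.4]
force: [-12.3, -1.0, 0.4]
gripper_width: 0.5
gripper_force: 6.3
time_s: 20.18
ee_pos: [514.1, -61.3, 18.7]
ee_rot: [-179.9, 1.0, 3.4]
force: [-13.3, -1.3, 1.6]
gripper_width: 0.4
gripper_force: 6.9
```

```bash
python3 -m crank '1 1 0 -0.2 0 0 0; 1 0 0 0 0 0 0'; python3 -m crank '1 1 0 -0.2 0 0 0; 1 0 0 0 0 0 0; 1 0 0 0 0 0 0'; python3 -m crank '1 -10 0 0 0 0 0; 1 -40 0 0 0 0 0; 1 -10 0 -50 0 0 0; 1 0 0 -50 0 0 0; 1 0 0 -40 0 0 0; 1 0 0 0 0 0 0; 1 0 0 0 0 0 0'
python3 - <<'E'
from h import *
o=np.zeros((480,640,3),np.uint8)
s=grab_frame('scene');w=grab_frame('wrist')
o[:,:]=cv2.resize(s[120:270,220:420],(640,480),interpolation=cv2.INTER_CUBIC)
o=np.hstack([cv2.resize(o,(400,300)),cv2.resize(w,(400,300))])
cv2.imwrite('pics/e.png',o)
E
```

```text
time_s: 20.42
ee_pos: [514.4, -61.2, 18.7]
ee_rot: [-179.9, 1.0, 3.4]
force: [-14.1, -0.9, 0.6]
gripper_width: 0.8
gripper_force: 7.4
time_s: 20.8
ee_pos: [514.6, -61.1, 18.8]
ee_rot: [-179.8, 1.1, 3.4]
force: [-15.5, -1.5, 1.3]
gripper_width: 0.5
gripper_force: 7.9
time_s: 21.68
ee_pos: [464.2, -65.2, 161.2]
ee_rot: [180.0, -0.1, 3.4]
force: [0.6, 0.1, -0.5]
gripper_width: 0.5
gripper_force: 0.0
```

View pics/e.png

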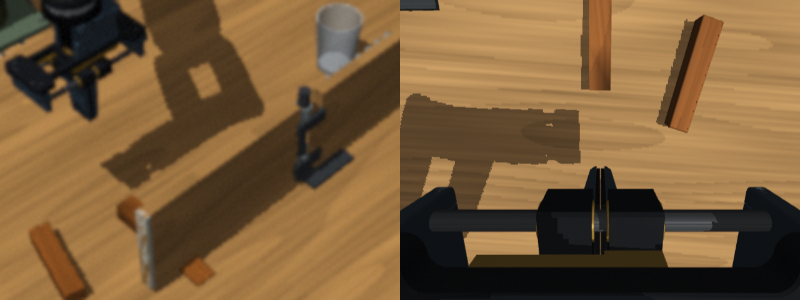

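The wedge sits straight under the wing's outer half. Its tip shows beyond the wing at (198,272) in the left view, the butt is on the robot's side, and the hand is clear. I estimate the pinch at about 10 N, so I'm handing in.

```bash
python3 -c "
from workcell import env
print(env.job_done())"
```

```text
the job is handed in; nothing more can be done
None
```

I handed the job in at about 22 s. The wing is open against its stop, and the wedge lies under its outer half with the gripper clear; pinch is about 10 N (estimated from the final push force, not measured), and no verdict came back.

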